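# Stack the canister set on its stand

## Robot

A 7-joint arm with a two-finger parallel gripper is mounted at the origin on a cart in front of the work surface, level with it; the furniture and walls round the work are solid. World frame = base frame: x ahead of the robot, y to its left, z up, the work surface at z = 0. Lengths are in m, angles in rad, forces in N, time in s.
With the tool pointing down it reaches from about 0.425 to 0.875 m from the base axis. Payload 4.7 kg.
Tool frame: the origin (TCP) lies midway between the tips of the shut fingers; the grasp point (between the pads) lies 19 mm behind it (arm.hold_point_z is the distance from the TCP to the grasp point, in m); z points along the fingers, y is the line along which they close (so a half turn about z gives the same grasp; the last joint's range is limited). The gripper opens to 87 mm and grips with 3 to 60 N. Pads are 19 mm wide; open, the fingers measure 117 mm over their backs; the gripper's body (75 mm by 190 mm) begins 51 mm behind the grasp point.
Start: joints at [-1.308, 0.321, -0.07, 1.45, 0.023, 1.371, -0.057], TCP at [0.16, 0.63, 0.223] pointing down, gripper open.
Joint ranges: [-2.86, 2.86], [-0.3, 2.09], [-1.38, 1.24], [0.06, 2.45], [-1.56, 4.7], [0.09, 2.05], [-2.69, 2.69]. Speed limits (rad/s): [2.57, 2.57, 3.14, 3.14, 3.14, 3.14, 3.14].

## Interface

Orientations are given as a rotation vector (axis times angle).
In Python, from station import arm gives the robot as it stands.
- The arm moves only by the tool arm_command, never from a script. Its argument "deltas" is one flat list of numbers, 7 for each row, row after row: the shift along the tool's x, y, z each as a share of 300 mm, from -1 to 1, then the turn, a rotation vector about the tool's x, y, z each as a share of pi rad, from -1 to 1, then the opening, from 0 (shut) to 1 (fully open). In form: [x, y, z, rx, ry, rz, jaw, x, y, z, rx, ry, rz, jaw, ...]. A call has 1 to 20 rows; each row is the pose to reach, as a shift and turn from the pose commanded when the call began, along the tool's axes at that moment, turning the shorter way round; what a row does not reach only later rows make up. A row lasts 1/10 s, in which the tool goes at most 50 mm and 8.59 degrees, less where a joint would pass 70% of its speed; a pose out of reach is approached as far as the arm can. A call with a number of a shift or a turn outside -1 to 1 is refused whole. A call with a gripper value outside its range is refused whole. The fingers move at their own pace and stop on an object; the grip force is fixed at half the most. Time passes only in rows, so rows that repeat a pose let the fingers close. It gives the time, the measured TCP pose, the force, the opening and the grip force at its end, in the units of the state.
- arm.get_state(): the state, without advancing time (a new reading comes with each control period).
- arm.get_image(name): name is "scene" or "top" or "wrist"; returns the picture (420x560x3 uint8, red, green, blue); there is no depth.
- arm.camera_model(name): a dict with "mtx" (3x3 intrinsics, pixels), "distortion" ([k1, k2, p1, p2, k3] as OpenCV has them; the pictures are not rectified), "camera_from_world" (4x4, takes a point from world to camera coordinates); the wrist camera has in their place "hand_eye" (4x4, takes a point from camera to tool coordinates, whose origin is the TCP and whose axes are the flange's). Camera axes: x right, y down, z forward; pixel columns grow to the right and rows downward; lengths in m; the calibration is good to about 2 mm. A picture is of the moment at which its call begins: read the wrist's pose just before it. camera_model takes no time and is no camera call.
- arm.job_done(): hands the job in; it is judged then, once.
Trained networks look in the newest picture that a camera, given by its name, has taken for a name from the list of things; names that differ only in an ending like _2 or _b are one class to them, and where a whole thing is asked for, a point or a joint stands for the part that bears it (a point fixed in the world has none). Each returns a list of dicts, best first, with "score" (0 to 1); they miss things now and then, are a little off and sometimes report something else, mostly with a low value. They report only what shows in the picture. A call takes as long as a camera call.
- arm.masks_of(thing, camera): "region" (420x560 bool, what is visible of it) and "at" ([column, row] in pixels, amid what is visible of it).
The state is a dict: "clock": time; "joint_positions": joint angles; "joint_velocities": joint speeds; "effort": joint torques, N m; "ee_pos": TCP position; "tcp_rot": TCP orientation; "contact_force": force on the tool from outside, world axes, zero at the start; "ft_torque": the same for the moment, N m; "grip_width": opening from 0.0 (shut) to 1.0 (fully open); "gripper_force": force on a finger pad.
Only numpy, scipy, OpenCV 4.12 (cv2) and the standard library are available. Lean on these libraries where they do the work, as an engineer would, in place of code of your own. Each camera call takes 0.05 s, during which the arm holds its last target. There are 200 camera calls.

## Task

Clear the worktop by stacking the four white lidded canisters into one upright tower on the round wooden stand: put the largest in the stand's recess first, then the others one at a time in order of size, each standing properly in the recessed lid of the next larger one, with the smallest on top. Leave the mug, the food tin and the lemon where they are.

Things in the scene. Friction and masses are not known exactly. Their poses are not given: they have to be found in the camera images.
- stand_seat (a point): Round dark wooden stand, fixed to the worktop, 92 mm across, 14 mm high, with a round recess 74 mm across and 4 mm deep in its top. This point is the centre of the recess floor, 10 mm above the worktop; z up.
- can_1_center (a point): The largest of four round canisters: 68 mm diameter, 64 mm high, 300 g +-30%, straight white sides, fixed pale wooden lid, foot bevelled 3 mm. In the lid is a recess 64 mm across, 4 mm deep, its floor 60 mm above the underside; the next smaller one stands in it with 3 mm play all round (keep fingertips over 5 mm above its underside, clear of the lip). Point: on the axis, half-way up; z up.
- can_2_center (a point): The second largest of four round canisters: 58 mm diameter, 60 mm high, 220 g +-30%, straight white sides, fixed pale wooden lid, foot bevelled 3 mm. In the lid is a recess 54 mm across, 4 mm deep, its floor 56 mm above the underside; the next smaller one stands in it with 3 mm play all round (keep fingertips over 5 mm above its underside, clear of the lip). Point: on the axis, half-way up; z up.
- can_3_center (a point): The third largest of four round canisters: 48 mm diameter, 56 mm high, 160 g +-30%, straight white sides, fixed pale wooden lid, foot bevelled 3 mm. In the lid is a recess 44 mm across, 4 mm deep, its floor 52 mm above the underside; the next smaller one stands in it with 3 mm play all round (keep fingertips over 5 mm above its underside, clear of the lip). Point: on the axis, half-way up; z up.
- can_4_center (a point): The smallest of four round canisters: 38 mm diameter, 52 mm high, 100 g +-30%, straight white sides, fixed pale wooden lid, foot bevelled 3 mm. In the lid is a recess 34 mm across, 4 mm deep, its floor 48 mm above the underside; Point: on the axis, half-way up; z up.
- mug_center (a point): White patterned mug, 82 mm across, 91 mm high, handle pointing roughly to the left, towards the sink; a bystander. Point half-way up.
- food_tin_center (a point): Food tin with a printed paper label and bare metal top, 57 mm in diameter, 72 mm high; a bystander, not one of the canisters. Point half-way up.
- lemon_center (a point): Yellow lemon, 71x53x51 mm; a bystander. Point at its middle.

How it is judged:
By the outcome, as a careful person would: the job done as asked, in the order asked, and still so for the second after the job is handed in, with the robot touching nothing.
It also fails if it takes over 96 s, if anything falls off the work surface, if the arm or the gripper's body presses on something with over 40 N, if the wrist force passes 120 N, or if a joint passes its speed limit or range.

## Working session

There is one attempt and no reset: what is moved stays moved. The work goes in short steps, Python scripts to look and compute and a tool call to move; the robot and the scene stay as the last step left them, time stands still between calls to the robot, and variables do not carry over. Pictures are saved under pics/ and viewed, at most 14 in all, crops included, and the job is handed in when it is done.

Besides the shell and the picture viewer there is one more tool, called as name(argument=value, ...) on one line, values as JSON. arm_command: Moves the arm, as the interface text tells. Shift numbers are shares of 300 mm and turn numbers shares of pi rad, none past 1 either way. Its arguments: {"type":"object","properties":{"deltas":{"type":"array","items":{"type":"number"}}},"required":["deltas"]}

```bash
ls; mkdir -p pics; python3 - <<'E'
from station import arm
import cv2
s=arm.get_state();print(s)
for n in("scene","top"):
    cv2.imwrite(f"pics/{n}0.png",arm.get_image(n)[:,:,::-1]);print(arm.camera_model(n))
    for t in ["can_1_center","stand_seat","mug_center","food_tin_center","lemon_center"]:
        for r in arm.masks_of(t,n): print(n,t,round(r["score"],2),r["at"],r["region"].sum())
print(arm.camera_model("wrist"))
E
```

```text
pics
{'clock': 0.0, 'joint_positions': array([-1.30789901,  0.32185489, -0.0700663 ,  1.45168593,  0.02257663,
        1.37077614, -0.05694624]), 'joint_velocities': array([ 0.00110346, -0.00124692, -0.0001917 ,  0.00135577, -0.0018416 ,
       -0.00068915, -0.00027177]), 'effort': array([ 4.14947754e-04, -4.91282988e+01, -4.03995272e-01, -3.12522161e+01,
       -6.41465862e-02,  4.35140566e-02,  1.51368263e-04]), 'ee_pos': array([0.15997005, 0.62943659, 0.22143516]), 'tcp_rot': array([-3.89841218e-01, -3.11714795e+00,  3.03334054e-03]), 'contact_force': array([-0.53905737, -0.84653978,  0.41662494]), 'ft_torque': array([-0.00945609,  0.01924877, -0.04062776]), 'gripper_force': 0.0, 'grip_width': 0.9959080161209679}
{'mtx': array([[383.45242836,   0.        , 287.79641318],
       [  0.        , 383.45242836, 212.85758564],
       [  0.        ,   0.        ,   1.        ]]), 'distortion': array([-0.08277024,  0.        ,  0.        ,  0.        ,  0.        ]), 'camera_from_world': array([[ 0.81247419, -0.58267317, -0.01943371, -0.48577774],
       [-0.44732505, -0.60167552, -0.6617
[... 1166 characters left out ...]
51.8] 1664
top food_tin_center 0.82 [390.8, 155.8] 791
top lemon_center 0.66 [231.0, 247.2] 590
{'mtx': array([[349.93131886,   0.        , 280.4568246 ],
       [  0.        , 349.93131886, 211.86048126],
       [  0.        ,   0.        ,   1.        ]]), 'distortion': array([-0.01563191,  0.        ,  0.        ,  0.        ,  0.        ]), 'hand_eye': array([[ 1.12163399e-03, -9.56352096e-01, -2.92214665e-01,
         8.05317486e-02],
       [ 9.99999209e-01,  1.23904658e-03, -2.16730036e-04,
         1.26815289e-03],
       [ 5.69337807e-04, -2.92214191e-01,  9.56352729e-01,
        -1.63293653e-01],
       [ 0.00000000e+00,  0.00000000e+00,  0.00000000e+00,
         1.00000000e+00]])}
```

View pics/top0.png

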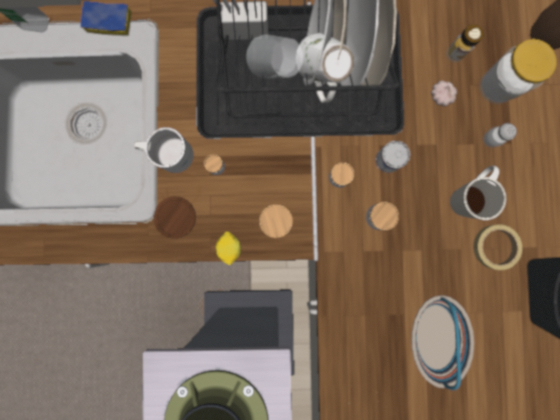

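View pics/scene0.png

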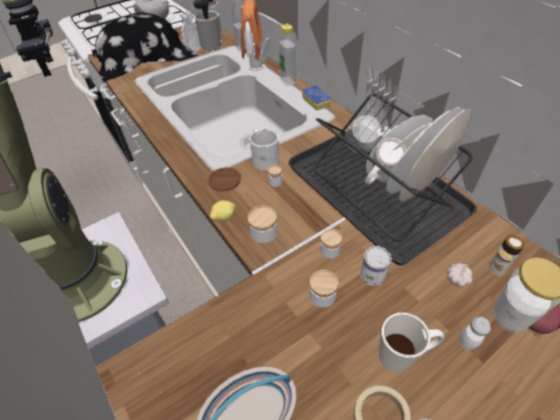

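Top view: stand (175,217), can_1 lid (276,220), can_2 (384,215), can_3 (342,174), can_4 (213,163), mug (167,150), lemon (228,247), tin (395,155).

```bash
cat > h.py <<'E'
from station import arm
import numpy as np, cv2
from scipy.spatial.transform import Rotation as R
def cam(name,s=None):
    m=arm.camera_model(name)
    if name=="wrist":
        T=np.eye(4);T[:3,:3]=R.from_rotvec(s["tcp_rot"]).as_matrix();T[:3,3]=s["ee_pos"]
        return m,T@m["hand_eye"]
    return m,np.linalg.inv(m["camera_from_world"])
def world(name,uv,z,s=None):
    m,T=cam(name,s)
    p=cv2.undistortPoints(np.array([[uv]],float),m["mtx"],m["distortion"])[0,0]
    d=T[:3,:3]@[*p,1];o=T[:3,3]
    return o+d*(z-o[2])/d[2]
def proj(name,P,s=None):
    m,T=cam(name,s);C=np.linalg.inv(T)
    return cv2.projectPoints(np.array([P],float),cv2.Rodrigues(C[:3,:3])[0],C[:3,3],m["mtx"],m["distortion"])[0][0,0]
def delta(pos,yaw):
    """shares to pose: tool down, tool x at world angle yaw (deg)"""
    s=arm.get_state();A=R.from_rotvec(s["tcp_rot"])
    c,n=np.cos(np.radians(yaw)),np.sin(np.radians(yaw))
    B=R.from_matrix(np.array([[c,n,0],[n,-c,0],[0,0,-1]]))
    return np.round(np.r_[A.inv().apply(np.array(pos)-s["ee_pos"])/.3,(A.inv()*B).as_rotvec()/np.pi],4)
E
python3 - <<'E'
from h import *
for n,uv,z in [("stand",(175,217),.014),("c1",(276,220),.064),("c2",(384,215.5),.06),("c3",(342,174),.056),("c4",(213,163),.052),("mug",(166,147),.091),("tin",(395.5,155),.072),("lemon",(228,248),.03),("rackL",(200,133),.0),("rackR",(400,136),0)]:
    p=world("top",uv,z);print(n,p.round(3),proj("scene",p).round(), round(np.hypot(*p[:2]),3))
print(delta([.5,.0,.2],135),delta([.44,-.12,.22],180))
E
```

```text
stand [0.437 0.083 0.014] [224. 178.] 0.445
c1 [ 0.425 -0.138  0.064] [262. 215.] 0.447
c2 [ 0.43 -0.36  0.06] [323. 281.] 0.561
c3 [ 0.518 -0.277  0.056] [330. 236.] 0.588
c4 [ 0.548 -0.007  0.052] [274. 169.] 0.548
mug [0.576 0.081 0.091] [264. 137.] 0.582
tin [ 0.553 -0.387  0.072] [376. 257.] 0.675
lemon [ 0.369 -0.034  0.03 ] [222. 209.] 0.37
rackL [0.625 0.03  0.   ] [289. 164.] 0.626
rackR [ 0.609 -0.418  0.   ] [398. 272.] 0.739
[-1.6152e+00 -1.7565e+00  7.5200e-02  1.0000e-04 -0.0000e+00  1.7080e-01] [-1.5199 -2.1934  0.0085  0.      0.     -0.0792]
```

```bash
python3 - <<'E'
from h import *
print(delta([.34,.42,.25],180))
E
```

```text
[-0.7537 -0.5308 -0.0913  0.      0.     -0.0792]
```

arm_command(deltas=[-0.754,-0.531,-0.091,0,0,-0.079,1,-0.754,-0.531,-0.091,0,0,-0.079,1,-0.754,-0.531,-0.091,0,0,-0.079,1,-0.754,-0.531,-0.091,0,0,-0.079,1,-0.754,-0.531,-0.091,0,0,-0.079,1,-0.754,-0.531,-0.091,0,0,-0.079,1,-0.754,-0.531,-0.091,0,0,-0.079,1])

```text
clock: 1.3
ee_pos: [0.3447, 0.4157, 0.251]
tcp_rot: [0.015, 3.139, 0.0]
contact_force: [-0.2, -0.6, -1.2]
grip_width: 0.999
gripper_force: 0.0
```

```bash
python3 - <<'E'
from h import *
s=arm.get_state();print(s["clock"],s["joint_positions"].round(2),s["ee_pos"].round(3))
print(delta([.45,.17,.22],180),delta([.45,.083,.2],180))
E
```

```text
1.3 [-0.99  0.07  0.06  1.69 -0.    1.38  0.64] [0.345 0.416 0.251]
[-0.3585 -0.8157  0.1042  0.      0.0009 -0.0031] [-3.6110e-01 -1.1057e+00  1.7080e-01  0.0000e+00  9.0000e-04 -3.1000e-03]
```

arm_command(deltas=[-0.36,-0.98,0.15,0,0,-0.003,1,-0.36,-0.98,0.15,0,0,-0.003,1,-0.36,-0.98,0.15,0,0,-0.003,1,-0.36,-0.98,0.15,0,0,-0.003,1,-0.36,-0.98,0.15,0,0,-0.003,1,-0.36,-0.98,0.15,0,0,-0.003,1,-0.36,-0.98,0.15,0,0,-0.003,1,-0.36,-0.98,0.15,0,0,-0.003,1])

```text
clock: 2.1
ee_pos: [0.4484, 0.1238, 0.2047]
tcp_rot: [0.007, -3.142, -0.0]
contact_force: [-0.6, 0.0, -0.6]
grip_width: 1.002
gripper_force: 0.0
```

```bash
cat >> h.py <<'E'
def look(fn,things):
    s=arm.get_state();im=arm.get_image("wrist")
    cv2.imwrite(f"pics/{fn}.png",im[:,:,::-1])
    print(s["clock"],s["ee_pos"].round(4),s["joint_positions"].round(2))
    for t,z in things:
        for r in arm.masks_of(t,"wrist"):
            if r["score"]<.3: continue
            c=max(cv2.findContours(r["region"].astype(np.uint8),0,1)[0],key=len)
            P=np.array([world("wrist",q[0],z,s)[:2] for q in c])
            e=cv2.minEnclosingCircle((P*1000).astype(np.float32))
            print(t,round(r["score"],2),r["at"],len(c),"circ",np.round(e[0],1),round(e[1],1),"at",world("wrist",r["at"],z,s)[:2].round(4))
    return s,im
E
python3 - <<'E'
from h import *
look("w1",[("stand_seat",.014),("can_1_center",.06),("mug_center",.091),("lemon_center",.025)])
E
```

```text
2.1 [0.4484 0.1238 0.2047] [-0.7  -0.08  0.36  1.93  0.03  1.29  1.22]
stand_seat 0.84 [247.1, 176.9] 251 circ [439.2  87.7] 46.5 at [0.439  0.0906]
can_1_center 0.58 [25.2, 165.4] 231 circ [ 428.5 -105.3] 43.4 at [ 0.4202 -0.1031]
mug_center 0.6 [240.9, 333.8] 272 circ [576.1 101.4] 55.0 at [0.5714 0.0888]
mug_center 0.39 [115.2, 110.9] 185 circ [370.4  -1.4] 28.6 at [ 0.3728 -0.0018]
lemon_center 0.68 [114.8, 107.1] 186 circ [370.9 -31.9] 35.5 at [ 0.3705 -0.0319]
```

View pics/w1.png

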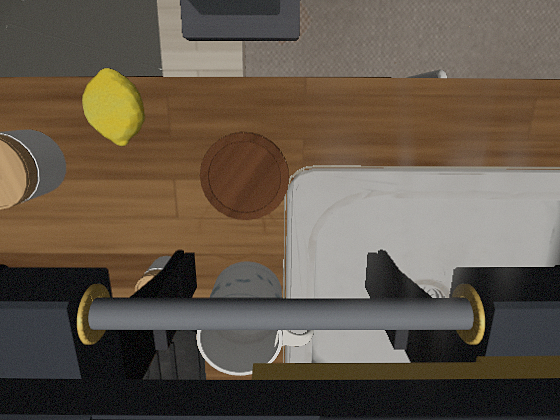

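Stand seen at (245,176), r = 46.5 mm, fit OK → stand ≈ (0.439, 0.087). Now on to can_1.

arm_command(deltas=[0,-0.86,0,0,0,0,1,0,-0.86,0,0,0,0,1,0,-0.86,0,0,0,0,1,0,-0.86,0,0,0,0,1,0,-0.86,0,0,0,0,1,0,-0.86,0,0,0,0,1,0,-0.86,0,0,0,0,1])

```text
clock: 3.05
ee_pos: [0.4504, -0.1326, 0.2051]
tcp_rot: [-0.01, 3.141, 0.0]
contact_force: [-0.6, 1.2, -0.0]
grip_width: 1.002
gripper_force: 0.0
```

```bash
python3 - <<'E'
from h import *
s,im=look("w2",[("can_1_center",.064)])
# lid by colour (pale wood)
hsv=cv2.cvtColor(im,cv2.COLOR_RGB2HSV)
q=proj("wrist",[.425,-.138,.064],s);print(q,hsv[int(q[1]),int(q[0])])
E
```

```text
3.05 [ 0.4504 -0.1326  0.2051] [-0.47 -0.1   0.67  1.93  0.06  1.29  1.76]
can_1_center 0.72 [273.6, 168.4] 216 circ [ 423.6 -135.9] 36.0 at [ 0.4235 -0.1377]
can_1_center 0.53 [141.7, 256.9] 163 circ [ 508.8 -263.3] 36.2 at [ 0.5091 -0.2628]
[273.21703206 170.10203823] [ 17  93 203]
```

View pics/w2.png

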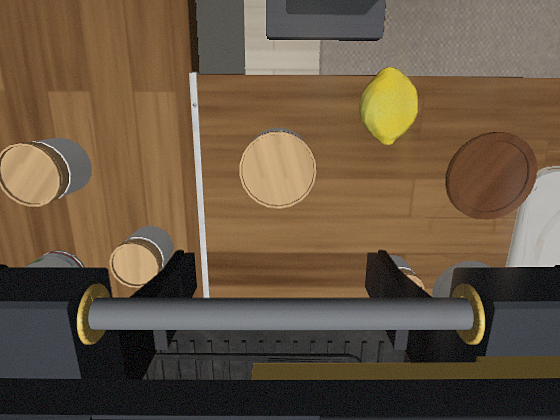

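```bash
python3 - <<'E'
from h import *
s=arm.get_state()
p=world("wrist",(278,169),.064,s);print(p,world("wrist",(491,176),.014,s),world("wrist",(32,174),.06,s),world("wrist",(136,260),.056,s))
print(delta([p[0],p[1],.018],180))
E
```

```text
[ 0.42401801 -0.13105386  0.064     ] [0.43699419 0.08849242 0.014     ] [ 0.43181317 -0.35198818  0.06      ] [ 0.51665354 -0.26874981  0.056     ]
[ 8.860e-02 -3.500e-03  6.226e-01  2.000e-04 -1.000e-04  3.800e-03]
```

arm_command(deltas=[0.087,-0.01,0.05,0,0,0.003,1,0.087,-0.01,0.2,0,0,0.003,1,0.087,-0.01,0.35,0,0,0.003,1,0.087,-0.01,0.48,0,0,0.003,1,0.087,-0.01,0.58,0,0,0.003,1,0.087,-0.01,0.622,0,0,0.003,1,0.087,-0.01,0.622,0,0,0.003,1,0.087,-0.01,0.622,0,0,0.003,0,0.087,-0.01,0.622,0,0,0.003,0,0.087,-0.01,0.622,0,0,0.003,0,0.087,-0.01,0.622,0,0,0.003,0,0.087,-0.01,0.622,0,0,0.003,0,0.087,-0.01,0.622,0,0,0.003,0])

```text
clock: 4.45
ee_pos: [0.4254, -0.1355, 0.0194]
tcp_rot: [0.001, 3.139, 0.001]
contact_force: [-0.5, 0.4, 7.2]
grip_width: 0.774
gripper_force: 30.0
```

arm_command(deltas=[0,0,-0.1,0,0,0,0,0,0,-0.25,0,0,0,0,0,0,-0.33,0,0,0,0,0,0,-0.33,0,0,0,0,0,0,-0.33,0,0,0,0])

```text
clock: 4.95
ee_pos: [0.4235, -0.135, 0.1166]
tcp_rot: [-0.001, -3.141, -0.002]
contact_force: [-0.0, 0.1, -3.7]
grip_width: 0.776
gripper_force: 30.0
```

```bash
python3 - <<'E'
from h import *
s,im=look("w3",[("stand_seat",.014)])
p=s["ee_pos"]+[0,0,.045];q=proj("wrist",p,s);print("lid centre expected",q,s["contact_force"].round(1))
cv2.drawMarker(im,tuple(int(round(v)) for v in q),(255,0,0),0,8);cv2.imwrite("pics/w3m.png",im[:,:,::-1])
E
```

```text
4.95 [ 0.4235 -0.135   0.1166] [-0.49 -0.07  0.72  2.09  0.05  1.11  1.78]
stand_seat 0.92 [534.6, 227.3] 275 circ [438.9  82. ] 46.5 at [0.4374 0.0728]
lid centre expected [277.22969084 319.70911182] [-0.   0.1 -3.7]
```

View pics/w3m.png

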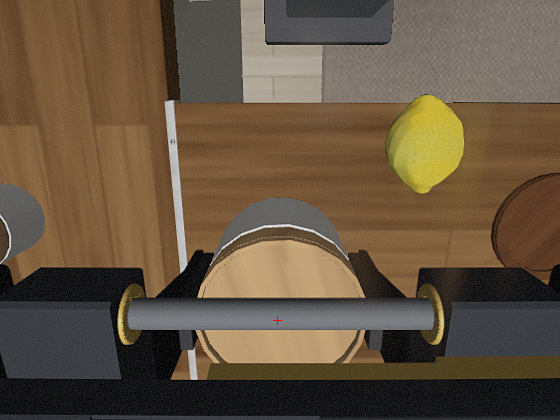

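arm_command(deltas=[-0.01,0.16,0,0,0,0,0,-0.02,0.32,0,0,0,0,0,-0.03,0.48,0,0,0,0,0,-0.047,0.62,0,0,0,0,0,-0.047,0.733,0,0,0,0,0,-0.047,0.733,0,0,0,0,0,-0.047,0.733,0.1,0,0,0,0,-0.047,0.733,0.2,0,0,0,0,-0.047,0.733,0.22,0,0,0,0,-0.047,0.733,0.22,0,0,0,0])

```text
clock: 6.05
ee_pos: [0.4366, 0.0833, 0.0495]
tcp_rot: [-0.002, -3.137, 0.004]
contact_force: [0.5, -0.1, -3.3]
grip_width: 0.777
gripper_force: 30.0
```

```bash
python3 - <<'E'
from h import *
s=arm.get_state();print(s["ee_pos"].round(4),s["contact_force"].round(1))
for n in("scene","top"): 
    im=arm.get_image(n)
    x,y=[int(v) for v in proj(n,[.438,.085,.05])]
    c=im[y-50:y+50,x-65:x+65]; cv2.imwrite(f"pics/p1{n}.png",cv2.resize(c,None,fx=4,fy=4,interpolation=2)[:,:,::-1])
a,b=[cv2.imread(f"pics/p1{n}.png") for n in("scene","top")]
cv2.imwrite("pics/p1.png",cv2.resize(np.hstack([a,b]),(800,308)))
E
```

```text
[0.4366 0.0833 0.0495] [ 0.5 -0.1 -3.3]
```

View pics/p1.png

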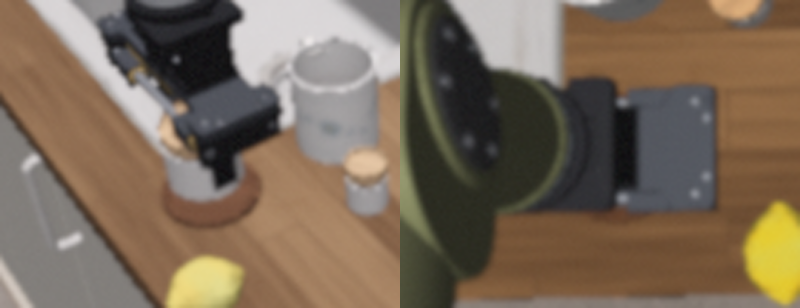

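arm_command(deltas=[0,0,0.03,0,0,0,0,0,0,0.05,0,0,0,0,0,0,0.06,0,0,0,0,0,0,0.068,0,0,0,0,0,0,0.068,0,0,0,0])

```text
clock: 6.65
ee_pos: [0.4382, 0.0845, 0.0306]
tcp_rot: [-0.001, -3.141, 0.0]
contact_force: [-0.5, -0.0, -3.6]
grip_width: 0.776
gripper_force: 30.0
```

arm_command(deltas=[0,0,0.003,0,0,0,0,0,0,0.007,0,0,0,0,0,0,0.007,0,0,0,0])

```text
clock: 6.95
ee_pos: [0.4386, 0.0846, 0.0295]
tcp_rot: [0.001, 3.141, 0.001]
contact_force: [-3.0, -1.5, 2.9]
grip_width: 0.774
gripper_force: 30.0
```

arm_command(deltas=[0,0,0,0,0,0,1,0,0,0,0,0,0,1,0,0,0,0,0,0,1,0,0,-0.1,0,0,0,1,0,0,-0.25,0,0,0,1,0,0,-0.4,0,0,0,1,-0.05,0,-0.55,0,0,0,1,-0.067,0,-0.62,0,0,0,1,-0.067,0,-0.62,0,0,0,1,-0.067,0,-0.62,0,0,0,1])

```text
clock: 7.95
ee_pos: [0.4584, 0.0846, 0.2145]
tcp_rot: [0.001, 3.141, 0.0]
contact_force: [-0.5, -0.7, -0.9]
grip_width: 1.001
gripper_force: 0.0
```

```bash
python3 - <<'E'
from h import *
s,im=look("w4",[("can_1_center",.074)])
q=proj("wrist",[.4385,.085,.074],s);print(q)
cv2.drawMarker(im,tuple(int(round(v)) for v in q),(255,0,0),0,8);cv2.imwrite("pics/w4m.png",im[:,:,::-1])
E
```

```text
7.95 [0.4584 0.0846 0.2145] [-0.71 -0.09  0.45  1.91  0.04  1.31  1.3 ]
can_1_center 0.71 [277.3, 172.5] 223 circ [436.3  85.4] 35.9 at [0.4348 0.083 ]
[279.62359167 176.61871492]
```

View pics/w4m.png

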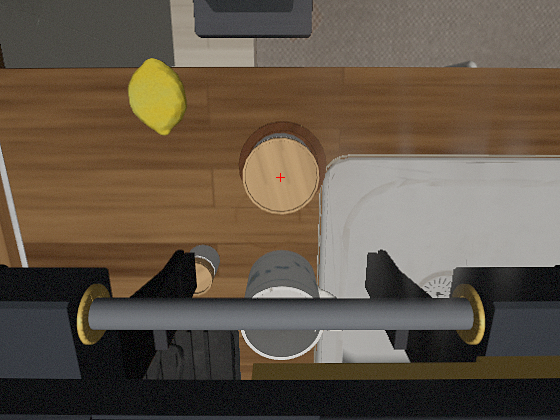

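can_1 is seated in the stand: its lid centre is at (281,175), 1–2 px from my marker. On to can_2.

arm_command(deltas=[0,-1,0,0,0,0,1,0,-1,0,0,0,0,1,0,-1,0,0,0,0,1,0,-1,0,0,0,0,1,0,-1,0,0,0,0,1,0,-1,0,0,0,0,1])

```text
clock: 8.65
ee_pos: [0.457, -0.2169, 0.2135]
tcp_rot: [-0.0, -3.14, -0.002]
contact_force: [1.6, 0.6, -0.8]
grip_width: 0.999
gripper_force: 0.0
```

arm_command(deltas=[0,-0.47,0,0,0,0,1,0,-0.47,0,0,0,0,1,0,-0.47,0,0,0,0,1,0,-0.47,0,0,0,0,1,0,-0.47,0,0,0,0,1])

```text
clock: 9.15
ee_pos: [0.4566, -0.357, 0.2129]
tcp_rot: [-0.006, -3.138, -0.001]
contact_force: [-0.5, 0.3, -1.0]
grip_width: 1.0
gripper_force: 0.0
```

```bash
python3 - <<'E'
from h import *
s,im=look("w5",[("can_2_center",.06)])
q=proj("wrist",[.430,-.357,.06],s);print(q)
cv2.drawMarker(im,tuple(int(round(v)) for v in q),(255,0,0),0,8);cv2.imwrite("pics/w5m.png",im[:,:,::-1])
E
```

```text
9.15 [ 0.4566 -0.357   0.2129] [-0.21  0.26  0.97  1.67 -0.21  1.33  2.37]
can_2_center 0.55 [274.3, 166.7] 184 circ [ 429.2 -359.4] 31.2 at [ 0.4295 -0.3613]
[279.01659325 167.26298427]
```

View pics/w5m.png

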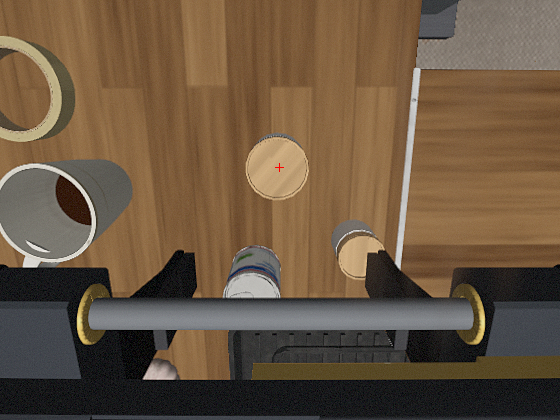

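arm_command(deltas=[0.085,-0.008,0.05,0,0,0,1,0.085,-0.008,0.2,0,0,0,1,0.085,-0.008,0.36,0,0,0,1,0.085,-0.008,0.5,0,0,0,1,0.085,-0.008,0.6,0,0,0,1,0.085,-0.008,0.65,0,0,0,1,0.085,-0.008,0.65,0,0,0,1,0.085,-0.008,0.65,0,0,0,0,0.085,-0.008,0.65,0,0,0,0,0.085,-0.008,0.65,0,0,0,0,0.085,-0.008,0.65,0,0,0,0,0.085,-0.008,0.65,0,0,0,0,0.085,-0.008,0.65,0,0,0,0])

```text
clock: 10.55
ee_pos: [0.4333, -0.3595, 0.0206]
tcp_rot: [0.001, 3.14, -0.001]
contact_force: [-0.4, -0.1, 5.7]
grip_width: 0.657
gripper_force: 30.0
```

arm_command(deltas=[0,0,-0.1,0,0,0,0,0,0,-0.25,0,0,0,0,0,0.1,-0.4,0,0,0,0,0,0.26,-0.48,0,0,0,0,0,0.42,-0.48,0,0,0,0,0,0.58,-0.48,0,0,0,0,0,0.74,-0.48,0,0,0,0,0,0.9,-0.48,0,0,0,0,0,0.9,-0.48,0,0,0,0])

```text
clock: 11.45
ee_pos: [0.4321, -0.0815, 0.1631]
tcp_rot: [0.016, -3.14, -0.006]
contact_force: [-0.3, -1.3, -2.0]
grip_width: 0.659
gripper_force: 30.0
```

```bash
python3 - <<'E'
from h import *
print(arm.get_state()["ee_pos"],delta([.4385,.085,.15],180))
E
```

```text
[ 0.43213968 -0.08148124  0.16312119] [-2.700e-02  5.545e-01  4.570e-02  1.200e-03 -4.000e-04  3.300e-03]
```

arm_command(deltas=[-0.01,0.15,0,0,0,0,0,-0.025,0.3,0,0,0,0,0,-0.025,0.45,0,0,0,0,0,-0.025,0.54,0,0,0,0,0,-0.025,0.575,0.03,0,0,0,0,-0.025,0.575,0.06,0,0,0,0,-0.025,0.575,0.1,0,0,0,0,-0.025,0.575,0.1,0,0,0,0,-0.025,0.575,0.1,0,0,0,0])

```text
clock: 12.35
ee_pos: [0.4402, 0.082, 0.1332]
tcp_rot: [-0.005, -3.14, 0.001]
contact_force: [0.1, -0.3, -1.3]
grip_width: 0.661
gripper_force: 30.0
```

```bash
python3 - <<'E'
from h import *
for i in range(3):
    s=arm.get_state();arm.get_image("wrist");print(s["clock"],s["ee_pos"].round(4),s["tcp_rot"].round(3))
print(delta([.438,.085,.0905],180))
E
```

```text
12.35 [0.4402 0.082  0.1332] [-5.00e-03 -3.14e+00  1.00e-03]
12.4 [0.4406 0.0824 0.1337] [-0.004 -3.141  0.   ]
12.45 [0.4408 0.0828 0.134 ] [0.004 3.141 0.   ]
[ 0.0098  0.0064  0.1456  0.0002  0.0003 -0.0006]
```

arm_command(deltas=[0.008,0.006,0.05,0,0,0,0,0.008,0.006,0.1,0,0,0,0,0.008,0.006,0.12,0,0,0,0,0.008,0.006,0.12,0,0,0,0,0.008,0.006,0.12,0,0,0,0])

```text
clock: 13.0
ee_pos: [0.4386, 0.0854, 0.0984]
tcp_rot: [0.001, 3.141, 0.001]
contact_force: [0.2, -0.1, -1.6]
grip_width: 0.66
gripper_force: 30.0
```

```bash
python3 - <<'E'
from h import *
s,im=look("w6",[("stand_seat",.014)])
for i,n in enumerate(("scene","wrist")):
    im=arm.get_image(n)
    x,y=[int(v) for v in proj(n,[.438,.085,.08],s)]
    c=im[max(0,y-(45 if i==0 else 160)):y+(45 if i==0 else 140),:][:, x-60 if i==0 else x-140:x+60 if i==0 else x+140]
    cv2.imwrite(f"pics/q{i}.png",cv2.resize(c,(400,300),interpolation=2)[:,:,::-1])
cv2.imwrite("pics/q.png",np.hstack([cv2.imread("pics/q0.png"),cv2.imread("pics/q1.png")]))
E
```

```text
13.0 [0.4386 0.0854 0.0984] [-0.8  -0.03  0.55  2.1   0.02  1.06  1.31]
stand_seat 0.88 [295.6, 176.2] 371 circ [437.8  87.9] 46.0 at [0.4073 0.0975]
```

View pics/q.png

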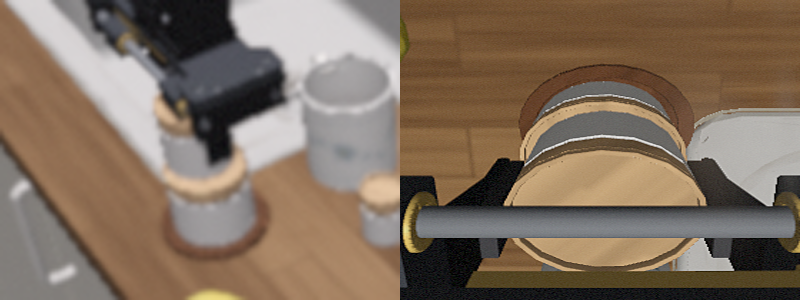

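Can_2 sits concentric over can_1's lid (both centred near col 605 in the crop). Lowering.

arm_command(deltas=[0,0,0.01,0,0,0,0,0,0,0.02,0,0,0,0,0,0,0.027,0,0,0,0,0,0,0.027,0,0,0,0])

```text
clock: 13.6
ee_pos: [0.4381, 0.0855, 0.0905]
tcp_rot: [-0.001, -3.141, -0.0]
contact_force: [-3.9, -0.8, 7.5]
grip_width: 0.659
gripper_force: 30.0
```

arm_command(deltas=[0,0,0,0,0,0,1,0,0,0,0,0,0,1,0,0,0,0,0,0,1,0,0,-0.1,0,0,0,1,0,0,-0.25,0,0,0,1,0,0,-0.4,0,0,0,1,-0.05,0,-0.55,0,0,0,1,-0.067,0,-0.63,0,0,0,1,-0.067,0,-0.63,0,0,0,1,-0.067,0,-0.63,0,0,0,1])

```text
clock: 14.6
ee_pos: [0.4581, 0.0854, 0.2784]
tcp_rot: [0.001, 3.142, 0.0]
contact_force: [-0.7, 0.2, -0.9]
grip_width: 1.0
gripper_force: 0.0
```

```bash
python3 - <<'E'
from h import *
s,im=look("w7",[("can_2_center",.13)])
q=proj("wrist",[.438,.0855,.13],s);print(q)
cv2.drawMarker(im,tuple(int(round(v)) for v in q),(255,0,0),0,8);cv2.imwrite("pics/w7m.png",cv2.resize(im[80:280,130:430],None,fx=2,fy=2)[:,:,::-1])
E
```

```text
14.6 [0.4581 0.0854 0.2784] [-0.82 -0.13  0.53  1.81  0.07  1.44  1.27]
can_2_center 0.79 [276.6, 168.2] 188 circ [433.4  86.7] 31.3 at [0.4321 0.0831]
[279.28545646 174.65176437]
```

View pics/w7m.png

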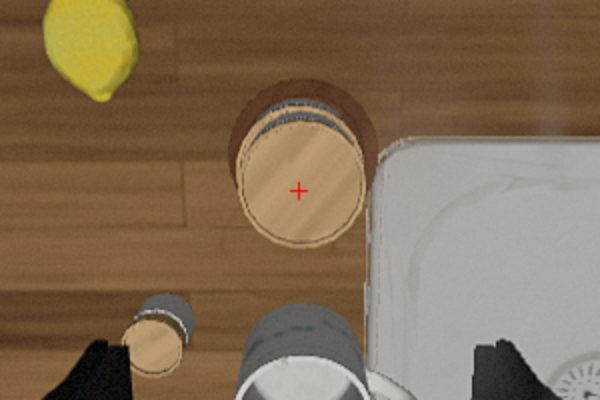

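arm_command(deltas=[-0.05,-0.16,0,0,0,0,0.9,-0.1,-0.32,0,0,0,0,0.9,-0.15,-0.48,0,0,0,0,0.9,-0.2,-0.64,0.1,0,0,0,0.9,-0.25,-0.8,0.2,0,0,0,0.9,-0.27,-0.95,0.22,0,0,0,0.9,-0.27,-1,0.22,0,0,0,0.9])

```text
clock: 15.4
ee_pos: [0.5366, -0.2182, 0.2093]
tcp_rot: [-0.007, -3.136, 0.003]
contact_force: [0.0, -0.7, -0.1]
grip_width: 0.901
gripper_force: 0.0
```

arm_command(deltas=[0,-0.12,0,0,0,0,0.9,0,-0.19,0,0,0,0,0.9,0,-0.19,0,0,0,0,0.9,0,-0.19,0,0,0,0,0.9,0,-0.19,0,0,0,0,0.9])

```text
clock: 15.9
ee_pos: [0.539, -0.2698, 0.2118]
tcp_rot: [0.002, -3.141, -0.002]
contact_force: [0.2, 0.4, -0.1]
grip_width: 0.902
gripper_force: 0.0
```

```bash
python3 - <<'E'
from h import *
s,im=look("w8",[("can_3_center",.056)])
q=proj("wrist",[.517,-.273,.056],s);print(q)
x,y=[int(v) for v in q]
cv2.drawMarker(im,tuple(int(round(v)) for v in q),(255,0,0),0,8);print(x,y);cv2.imwrite("pics/w8m.png",cv2.resize(im[80:280,130:430],None,fx=2,fy=2)[:,:,::-1])
E
```

```text
15.9 [ 0.539  -0.2698  0.2118] [-0.32  0.31  0.91  1.62 -0.25  1.34  2.2 ]
[275.5640893  171.25018208]
275 171
```

View pics/w8m.png

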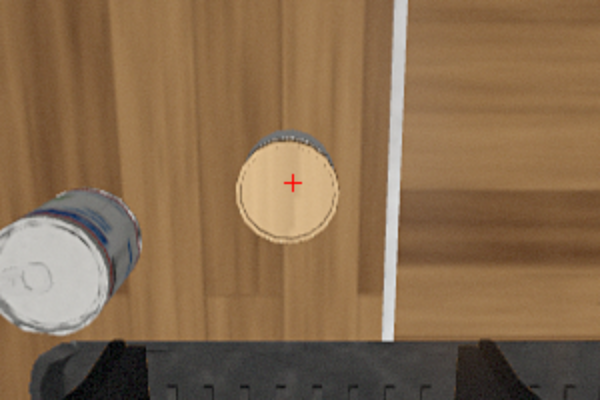

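arm_command(deltas=[0.058,-0.02,0.05,0,0,0,0.85,0.058,-0.02,0.2,0,0,0,0.85,0.058,-0.02,0.36,0,0,0,0.85,0.058,-0.02,0.5,0,0,0,0.85,0.058,-0.02,0.6,0,0,0,0.85,0.058,-0.02,0.645,0,0,0,0.85,0.058,-0.02,0.645,0,0,0,0.85,0.058,-0.02,0.645,0,0,0,0.85,0.058,-0.02,0.645,0,0,0,0,0.058,-0.02,0.645,0,0,0,0,0.058,-0.02,0.645,0,0,0,0,0.058,-0.02,0.645,0,0,0,0,0.058,-0.02,0.645,0,0,0,0,0.058,-0.02,0.645,0,0,0,0])

```text
clock: 17.4
ee_pos: [0.5219, -0.2772, 0.0197]
tcp_rot: [0.001, 3.141, 0.001]
contact_force: [-0.7, 1.9, 4.5]
grip_width: 0.543
gripper_force: 30.0
```

arm_command(deltas=[0,0,-0.12,0,0,0,0,0,0,-0.28,0,0,0,0,0.03,0.08,-0.4,0,0,0,0,0.08,0.2,-0.5,0,0,0,0,0.13,0.35,-0.55,0,0,0,0,0.18,0.5,-0.57,0,0,0,0,0.22,0.65,-0.57,0,0,0,0,0.25,0.8,-0.57,0,0,0,0,0.27,0.9,-0.57,0,0,0,0,0.28,1,-0.57,0,0,0,0,0.28,1,-0.57,0,0,0,0])

```text
clock: 18.5
ee_pos: [0.4366, 0.0267, 0.1894]
tcp_rot: [0.01, -3.141, -0.002]
contact_force: [-0.0, -0.5, -2.8]
grip_width: 0.544
gripper_force: 30.0
```

arm_command(deltas=[0,0.1,0,0,0,0,0,0,0.18,0,0,0,0,0,0,0.208,0,0,0,0,0,0,0.208,0.05,0,0,0,0,0,0.208,0.08,0,0,0,0,0,0.208,0.08,0,0,0,0,0,0.208,0.08,0,0,0,0])

```text
clock: 19.2
ee_pos: [0.4378, 0.0839, 0.1661]
tcp_rot: [-0.003, -3.141, 0.001]
contact_force: [-0.7, 0.5, -2.3]
grip_width: 0.544
gripper_force: 30.0
```

```bash
python3 - <<'E'
from h import *
for i in range(3):
    s=arm.get_state();arm.get_image("wrist");print(s["clock"],s["ee_pos"].round(4),s["tcp_rot"].round(3))
print(delta([.4375,.0855,.154],180))
E
```

```text
19.2 [0.4378 0.0839 0.1661] [-3.000e-03 -3.141e+00  1.000e-03]
19.25 [0.4381 0.0841 0.1665] [3.000e-03 3.141e+00 0.000e+00]
19.3 [0.4382 0.0844 0.1667] [2.000e-03 3.141e+00 1.000e-03]
[ 0.0025  0.0032  0.0424  0.0002  0.0003 -0.0004]
```

arm_command(deltas=[0.002,0.003,0.03,0,0,0,0,0.002,0.003,0.05,0,0,0,0,0.002,0.003,0.05,0,0,0,0,0.002,0.003,0.06,0,0,0,0,0.002,0.003,0.068,0,0,0,0,0.002,0.003,0.068,0,0,0,0])

```text
clock: 19.95
ee_pos: [0.4373, 0.0857, 0.1458]
tcp_rot: [0.001, 3.141, 0.0]
contact_force: [-0.8, 0.5, -1.7]
grip_width: 0.545
gripper_force: 30.0
```

arm_command(deltas=[0,0,0.004,0,0,0,0,0,0,0.006,0,0,0,0,0,0,0.006,0,0,0,0])

```text
clock: 20.25
ee_pos: [0.4379, 0.0859, 0.1456]
tcp_rot: [0.001, 3.14, 0.002]
contact_force: [-3.1, -1.0, 9.3]
grip_width: 0.545
gripper_force: 30.0
```

arm_command(deltas=[0,0,0,0,0,0,0.85,0,0,0,0,0,0,0.85,0,0,0,0,0,0,0.85,0,0,-0.1,0,0,0,0.85,0,0,-0.25,0,0,0,0.85,0,0,-0.4,0,0,0,0.85,-0.05,0,-0.55,0,0,0,0.85,-0.067,0,-0.63,0,0,0,0.85,-0.067,0,-0.63,0,0,0,0.85,-0.067,0,-0.63,0,0,0,0.85])

```text
clock: 21.25
ee_pos: [0.4572, 0.0857, 0.3326]
tcp_rot: [-0.001, -3.141, 0.0]
contact_force: [-0.4, 0.7, 0.2]
grip_width: 0.849
gripper_force: 0.0
```

```bash
python3 - <<'E'
from h import *
s,im=look("w9",[("can_3_center",.182)])
q=proj("wrist",[.438,.0857,.182],s);print(q,proj("wrist",[.549,-.005,.052],s))
cv2.drawMarker(im,tuple(int(round(v)) for v in q),(255,0,0),0,8);cv2.imwrite("pics/w9m.png",cv2.resize(im[80:320,130:430],None,fx=2,fy=2)[:,:,::-1])
E
```

```text
21.25 [0.4572 0.0857 0.3326] [-0.87 -0.15  0.56  1.72  0.08  1.55  1.25]
can_3_center 0.69 [284.4, 171.5] 152 circ [434.5  87.2] 25.6 at [0.4346 0.0904]
[279.16267614 175.19040022] [212.83933399 237.49924409]
```

View pics/w9m.png

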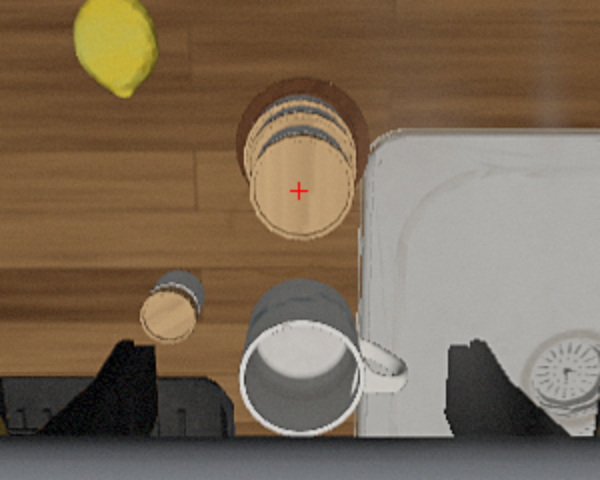

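```bash
python3 - <<'E'
from h import *
print(delta([.567,.012,.2],225))
E
```

```text
[-0.3696 -0.2448  0.4376  0.     -0.0008 -0.2501]
```

arm_command(deltas=[-0.12,-0.08,0,0,0,-0.045,0.62,-0.24,-0.16,0,0,0,-0.09,0.62,-0.37,-0.245,0,0,0,-0.135,0.62,-0.37,-0.245,0.15,0,0,-0.18,0.62,-0.37,-0.245,0.3,0,0,-0.22,0.62,-0.37,-0.245,0.42,0,0,-0.25,0.62,-0.37,-0.245,0.437,0,0,-0.25,0.62,-0.37,-0.245,0.437,0,0,-0.25,0.62,-0.37,-0.245,0.437,0,0,-0.25,0.62])

```text
clock: 22.25
ee_pos: [0.5692, 0.0122, 0.2036]
tcp_rot: [-1.198, 2.902, -0.001]
contact_force: [-0.3, -0.2, 0.2]
grip_width: 0.621
gripper_force: 0.0
```

```bash
python3 - <<'E'
from h import *
s,im=look("w10",[("can_4_center",.052)])
q=proj("wrist",[.549,-.006,.052],s);print(q,s["tcp_rot"].round(3))
cv2.drawMarker(im,tuple(int(round(v)) for v in q),(255,0,0),0,8);cv2.imwrite("pics/w10m.png",cv2.resize(im[80:320,110:450],None,fx=2,fy=2)[:,:,::-1])
E
```

```text
22.25 [0.5692 0.0122 0.2036] [-0.71  0.18  0.73  1.71 -0.13  1.3   2.4 ]
can_4_center 0.56 [283.5, 165.7] 121 circ [548.7  -6.2] 20.8 at [ 0.548  -0.0044]
[281.47236329 165.28377091] [-1.198e+00  2.902e+00 -1.000e-03]
```

View pics/w10m.png

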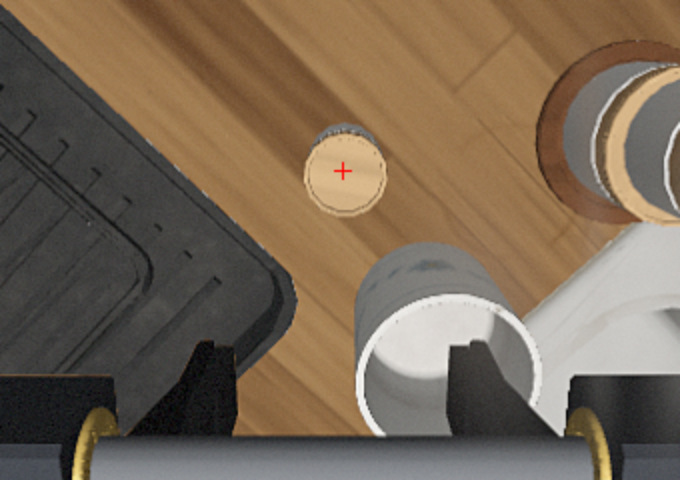

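```bash
python3 - <<'E'
from h import *
s=arm.get_state();print(s["ee_pos"].round(4),delta([.551,-.004,.028],225))
E
```

```text
[0.5695 0.0122 0.2041] [ 8.380e-02  6.300e-03  5.867e-01 -6.000e-04  1.000e-03 -5.000e-04]
```

arm_command(deltas=[0.082,0.005,0.05,0,0,0,0.62,0.082,0.005,0.2,0,0,0,0.62,0.082,0.005,0.35,0,0,0,0.62,0.082,0.005,0.45,0,0,0,0.62,0.082,0.005,0.53,0,0,0,0.62,0.082,0.005,0.58,0,0,0,0.62,0.082,0.005,0.58,0,0,0,0.62,0.082,0.005,0.58,0,0,0,0.62,0.082,0.005,0.58,0,0,0,0,0.082,0.005,0.58,0,0,0,0,0.082,0.005,0.58,0,0,0,0,0.082,0.005,0.58,0,0,0,0,0.082,0.005,0.58,0,0,0,0])

```text
clock: 23.65
ee_pos: [0.5505, -0.004, 0.0287]
tcp_rot: [-1.201, 2.901, -0.0]
contact_force: [-0.9, 0.5, 6.1]
grip_width: 0.427
gripper_force: 30.0
```

arm_command(deltas=[0,0,-0.12,0,0,0,0,0,0,-0.28,0,0,0,0,0,0,-0.44,0,0,0,0,0,0,-0.6,0,0,0,0,0,0,-0.705,0,0,0,0,0.01,0.1,-0.705,0,0,0,0,0.025,0.22,-0.705,0,0,0,0,0.04,0.35,-0.705,0,0,0,0,0.054,0.44,-0.705,0,0,0,0,0.054,0.477,-0.705,0,0,0,0,0.054,0.477,-0.69,0,0,0,0,0.054,0.477,-0.67,0,0,0,0,0.054,0.477,-0.655,0,0,0,0,0.054,0.477,-0.655,0,0,0,0,0.054,0.477,-0.655,0,0,0,0])

```text
clock: 25.15
ee_pos: [0.4375, 0.0849, 0.224]
tcp_rot: [1.199, -2.903, 0.001]
contact_force: [0.0, 0.2, -1.0]
grip_width: 0.425
gripper_force: 30.0
```

```bash
python3 - <<'E'
from h import *
for i in range(3):
    s=arm.get_state();arm.get_image("wrist");print(s["clock"],s["ee_pos"].round(4),s["tcp_rot"].round(3))
print(delta([.438,.0857,.2067],225))
E
```

```text
25.15 [0.4375 0.0849 0.224 ] [ 1.199e+00 -2.903e+00  1.000e-03]
25.2 [0.4375 0.0851 0.2243] [ 1.200e+00 -2.903e+00  1.000e-03]
25.25 [0.4375 0.0853 0.2244] [-1.200e+00  2.903e+00 -1.000e-03]
[-0.0019 -0.0004  0.0592 -0.0001  0.     -0.0004]
```

arm_command(deltas=[-0.001,0,0.02,0,0,0,0,-0.001,0,0.04,0,0,0,0,-0.001,0,0.05,0,0,0,0,-0.001,0,0.058,0,0,0,0,-0.001,0,0.058,0,0,0,0])

```text
clock: 25.8
ee_pos: [0.4374, 0.0859, 0.2069]
tcp_rot: [-1.201, 2.903, 0.0]
contact_force: [0.2, 0.4, -1.3]
grip_width: 0.43
gripper_force: 30.0
```

arm_command(deltas=[0,0,0.003,0,0,0,0,0,0,0.006,0,0,0,0,0,0,0.006,0,0,0,0])

```text
clock: 26.1
ee_pos: [0.4379, 0.0862, 0.2067]
tcp_rot: [-1.201, 2.901, 0.001]
contact_force: [-1.7, -0.5, 7.5]
grip_width: 0.425
gripper_force: 30.0
```

Seated at the expected height; release and rise clear.

arm_command(deltas=[0,0,0,0,0,0,0.65,0,0,0,0,0,0,0.65,0,0,0,0,0,0,0.65,0,0,-0.08,0,0,0,0.65,0,0,-0.2,0,0,0,0.65,0,0,-0.33,0,0,0,0.65,0,0,-0.45,0,0,0,0.65,0,-0.15,-0.45,0,0,0,0.65,0,-0.3,-0.45,0,0,0,0.65,0,-0.45,-0.45,0,0,0,0.65,0,-0.6,-0.45,0,0,0,0.65,0,-0.6,-0.45,0,0,0,0.65])

```text
clock: 27.3
ee_pos: [0.5665, -0.0467, 0.3381]
tcp_rot: [1.188, -2.903, 0.01]
contact_force: [0.2, 0.5, 0.2]
grip_width: 0.651
gripper_force: 0.0
```

```bash
python3 - <<'E'
from h import *
s=arm.get_state();print(s["clock"],s["ee_pos"].round(3))
a=cv2.resize(arm.get_image("scene")[90:240,180:380],(400,300),interpolation=2)
b=cv2.resize(arm.get_image("top")[120:270,120:320],(400,300),interpolation=2)
cv2.imwrite("pics/fin.png",np.hstack([a,b])[:,:,::-1])
E
```

```text
27.3 [ 0.567 -0.047  0.338]
```

View pics/fin.png

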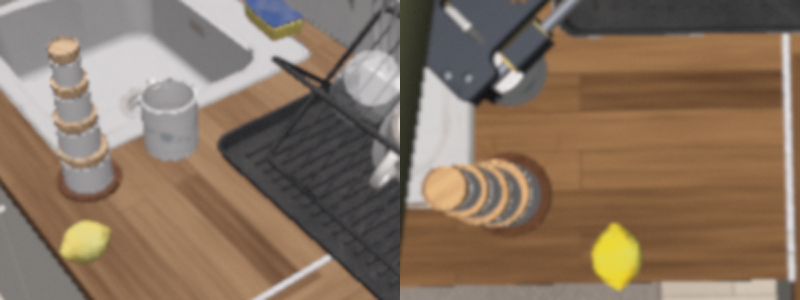

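The tower stands on the stand at crop (75,120), with all four cans concentric. The mug (170,120) and lemon (85,240) haven't moved.

```bash
python3 -c "
from station import arm
print(arm.job_done())"
```

```text
the job is handed in; nothing more can be done
None
```

I stacked the four canisters on the stand in size order, largest at the bottom, and handed the job in at about 27 s; the last pictures show the tower upright, with the mug and lemon where they were (the tin was outside those pictures, but nothing touched it).

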